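Top up the glaze shaker

TASK

Load the glaze shaker: press its red mushroom stop button fully down, then throw the isolator lever beside it all the way over to off (away from the button), and stand a spare jar in every empty pocket of the wooden block, leaving alone the jars already in it and the other things on the bench. When all six pockets are full, throw the lever all the way back to on and only then reset the stop by twisting its red head clockwise as far as it goes.

Things in the scene. Friction and masses are not known exactly. Their poses are not given: they have to be found in the camera images.
- isolator (a joint): Angle of the isolator lever, rad: 0 on, leaning towards the mushroom button; 1.0 off, leaning away from it. It stays where it is left (0.06 N m).
- isolator_tip (a point): Centre of the black ball (26 mm diameter) on the end of the steel lever; it stands about 97 mm above the bench and swings in an upright plane about a hinge 80 mm away (27 mm above the bench), through upright at 0.5 rad. This point's y axis is along the hinge; its x axis points away from the button, dipping as the lever goes over. The foot is 70 x 50 mm, 120 mm from the button.
- plunger (a joint): Travel of the red mushroom stop button, m: 0 up, 0.008 fully down (about 5 N); springs back when let go.
- twist (a joint): Rotation of the red mushroom head, rad: 0 fully anticlockwise, grows clockwise seen from above, ends at 1.45; it starts a little above 0. It stays where it is left.
- stop_top (a point): Centre of the flat top of the red mushroom head (round, 40 mm diameter, 28 mm tall, a white line on top). The top stands 98 mm above the bench; below the head is a thin neck and a grey box 100 x 90 mm, 50 mm tall, fixed. Position varies.
- pocket0 (a point): Centre of the floor of pocket 0 (column 0, row 0): 50 mm square, 22 mm deep, floor 28 mm above the bench. Holds one jar. Shaker, fixed: grey base 280 x 200 x 20 mm under a wooden block 240 x 160 mm, top 50 mm above the bench; pockets 80 mm apart in 3 columns (along x, the long side) and 2 rows (along y). The points have the shaker's axes. Position and yaw vary.
- pocket1 (a point): Centre of the floor of pocket 1 (column 1, row 0): 50 mm square, 22 mm deep, floor 28 mm above the bench. Holds one jar.
- pocket2 (a point): Centre of the floor of pocket 2 (column 2, row 0): 50 mm square, 22 mm deep, floor 28 mm above the bench. Holds one jar.
- pocket3 (a point): Centre of the floor of pocket 3 (column 0, row 1): 50 mm square, 22 mm deep, floor 28 mm above the bench. Holds one jar.
- pocket4 (a point): Centre of the floor of pocket 4 (column 1, row 1): 50 mm square, 22 mm deep, floor 28 mm above the bench. Holds one jar.
- pocket5 (a point): Centre of the floor of pocket 5 (column 2, row 1): 50 mm square, 22 mm deep, floor 28 mm above the bench. Holds one jar.
- seated0: Glaze jar that is already in pocket 0 at the start, or absent (that pocket is then empty). Same size and look as the spares. Origin: centre of underside, z up.
- seated1: Glaze jar that is already in pocket 1 at the start, or absent (that pocket is then empty). Same size and look as the spares. Origin: centre of underside, z up.
- seated2: Glaze jar that is already in pocket 2 at the start, or absent (that pocket is then empty). Same size and look as the spares. Origin: centre of underside, z up.
- seated3: Glaze jar that is already in pocket 3 at the start, or absent (that pocket is then empty). Same size and look as the spares. Origin: centre of underside, z up.
- seated4: Glaze jar that is already in pocket 4 at the start, or absent (that pocket is then empty). Same size and look as the spares. Origin: centre of underside, z up.
- seated5: Glaze jar that is already in pocket 5 at the start, or absent (that pocket is then empty). Same size and look as the spares. Origin: centre of underside, z up.
- spare0: Spare glaze jar standing on the bench: plain cylinder 44 mm diameter, 62 mm tall, grey with a black lid, 120 g. Origin: centre of underside, z up.
- spare1: Spare glaze jar standing on the bench: plain cylinder 44 mm diameter, 62 mm tall, grey with a black lid, 120 g. Origin: centre of underside, z up.
- spare2: Spare glaze jar standing on the bench: plain cylinder 44 mm diameter, 62 mm tall, grey with a black lid, 120 g. Origin: centre of underside, z up.
- spare3: Spare glaze jar standing on the bench: plain cylinder 44 mm diameter, 62 mm tall, grey with a black lid, 120 g. Origin: centre of underside, z up.
- spare4: Spare glaze jar standing on the bench: plain cylinder 44 mm diameter, 62 mm tall, grey with a black lid, 120 g. Origin: centre of underside, z up.
- widejar: Bystander: same look as the jars but squat and too wide for a pocket, 62 mm diameter, 55 mm tall; stands among the spares. Origin: centre of underside.
- claylog: Bystander: small grey clay block 30 x 70 x 24 mm. Origin: centre of underside.
Mind the look-alikes: they are no part of the job. What is shaped like the spare0 but orange, purple or yellow is not meant.

How it is judged:
By the outcome, as a careful person would: the job done as asked, in the order asked, and still so for the second after the job is handed in, with the robot touching nothing.
Of seated0, seated1, seated2, seated3, seated4, seated5 only 1 to 2 are there at a start; the rules pass over those that are not, and their reading is None.
At some moment in a run one of spare0, spare1, spare2, spare3, spare4 may be knocked a few centimetres aside while the robot is not near it.
It also fails if it takes over 208 s, if anything falls off the work surface, if the arm or the gripper's body presses on something with over 40 N, if the wrist force passes 120 N, or if a joint passes its speed limit or range.

ROBOT

A 6-joint arm with a two-finger parallel gripper is mounted at the origin on the work surface. World frame = base frame: x ahead of the robot, y to its left, z up, the work surface at z = 0. Lengths are in mm, angles in rad, forces in N, time in s.
With the tool pointing down it reaches from about 350 to 1000 mm from the base axis. Payload 7.1 kg.
Tool frame: the origin (TCP) lies midway between the tips of the shut fingers; the grasp point (between the pads) lies 19 mm behind it; z points along the fingers, y is the line along which they close (so a half turn about z gives the same grasp; the last joint's range is limited). The gripper opens to 85 mm and grips with 20 to 120 N. Pads are 22 mm wide; open, the fingers measure 114 mm over their backs; the gripper's body (76 mm by 85 mm) begins 54 mm behind the grasp point. The pads swing forward as they close: fully open they stand 13 mm farther back than shut.
Start: joints at [-1.279, 0.423, 1.63, -0, 1.089, -0.019], TCP at [191.155, -595.033, 231.319] pointing down, gripper open.
Joint ranges: [-3, 3], [-0.9, 2.11], [0.09, 2.58], [-1.31, 4.45], [0.11, 2.69], [-2.54, 2.54]. Speed limits (rad/s): [2.39, 2.39, 3.01, 3.14, 3.14, 3.14].

INTERFACE

Orientations are given as a rotation vector (axis times angle).
In Python, from cell import state, grab_frame, calibration, hand_in, spot_in, cut_out gives the robot as it stands. The module is installed in compiled form; this text tells all that it offers.
- The arm moves only by the tool apply_moves, never from a script. Its argument "plan" is a list of rows, each a list of 4 numbers: the shift along the tool's x, y, z in m, then the turn about the tool's z in degrees. A call has 1 to 20 rows; each row is the pose to reach, as a shift and turn from the pose commanded when the call began, along the tool's axes at that moment; what a row does not reach only later rows make up. A row lasts 1/12 s, in which the tool goes at most 41.7 mm and 7.16 degrees, less where a joint would pass 70% of its speed; a pose out of reach is approached as far as the arm can. A call with a gripper value outside its range is refused whole. "jaw" is the closure, from 0 (fully open) to 1 (shut), set as the call begins (left out, the last holds). The fingers move at their own pace and stop on an object; "grip_force" is the grip in N (left out, the last holds). Time passes only in rows, so rows that repeat a pose let the fingers close. It gives the time, the measured TCP pose, the force, the opening and the grip force at its end, in the units of the state.
- state(): the state, without advancing time (a new reading comes with each control period).
- grab_frame(name): name is "scene" or "top" or "wrist"; returns (picture, depth): 400x640x3 uint8, red, green, blue; 400x640 float32, mm along the optical axis (not along the pixel's ray), 0 where there is no reading.
- calibration(name): a dict with "fx", "fy", "cx", "cy" (pixels), "pose" (4x4, takes a point from camera to world coordinates). Camera axes: x right, y down, z forward; pixel columns grow to the right and rows downward; lengths in mm; the calibration is good to about 2 mm. A picture is of the moment at which its call begins: read the wrist's pose just before it. calibration takes no time and is no camera call; for the wrist camera it gives the pose at the moment of the call.
- hand_in(): hands the job in; it is judged then, once.
Trained networks look in the newest picture that a camera, given by its name, has taken for a name from the list of things; names that differ only in an ending like _2 or _b are one class to them, and where a whole thing is asked for, a point or a joint stands for the part that bears it (a point fixed in the world has none). Each returns a list of dicts, best first, with "conf" (0 to 1); they miss things now and then, are a little off and sometimes report something else, mostly with a low value. They report only what shows in the picture. A call takes as long as a camera call. They do not tell look-alikes from the thing itself.
- spot_in(camera, label): "location" ([column, row] in pixels, amid what is visible of it).
- cut_out(camera, label): "mask" (400x640 bool, what is visible of it) and "location" ([column, row] in pixels, amid what is visible of it).
The state is a dict: "clock": time; "joint_pos": joint angles; "qd": joint speeds; "joint_efforts": joint torques, N m; "eef_pos": TCP position; "eef_rot": TCP orientation; "contact_force": force on the tool from outside, world axes, zero at the start; "moment": the same for the moment, N m; "grip_width": finger opening in mm; "gripper_force": force on a finger pad.
Only numpy, scipy, OpenCV 4.12 (cv2) and the standard library are available. Lean on these libraries where they do the work, as an engineer would, in place of code of your own. Each camera call takes 0.05 s, during which the arm holds its last target. There are 200 camera calls.

## Working session

There is one attempt and no reset: what is moved stays moved. The work goes in short steps, Python scripts to look and compute and a tool call to move; the robot and the scene stay as the last step left them, time stands still between calls to the robot, and variables do not carry over. Pictures are saved under pics/ and viewed, at most 14 in all, crops included, and the job is handed in when it is done.

Besides the shell and the picture viewer there is one more tool, called after ">>>" by a JSON object that holds its "fn" and its "kwargs". apply_moves: Moves the arm, as the interface text tells. Its arguments: {"type":"object","properties":{"plan":{"type":"array"},"jaw":{"type":"number"},"grip_force":{"type":"number"}},"required":["plan"]}

```bash
mkdir -p pics; cat > h.py <<'E'
import numpy as np, cv2
from cell import *
def pts(cam,px,depth,cal=None):
    c=cal or calibration(cam); px=np.atleast_2d(px).astype(float)
    z=np.array([depth[int(r),int(q)] for q,r in px])
    p=np.c_[(px[:,0]-c['cx'])/c['fx']*z,(px[:,1]-c['cy'])/c['fy']*z,z]
    T=np.array(c['pose']); return p@T[:3,:3].T+T[:3,3]
def cloud(cam,depth,cal=None):
    c=cal or calibration(cam); v,u=np.mgrid[:400,:640]
    p=np.stack([(u-c['cx'])/c['fx']*depth,(v-c['cy'])/c['fy']*depth,depth],-1)
    T=np.array(c['pose']); return p@T[:3,:3].T+T[:3,3]
E
python3 - <<'E'
from h import *
s=state();print({k:np.round(v,3) for k,v in s.items()})
for n in('top','scene'):
    im,d=grab_frame(n); cv2.imwrite(f'pics/{n}0.png',im[...,::-1]); np.savez(f'{n}0',im=im,d=d)
    c=calibration(n); print(n,c['fx'],np.round(c['pose'],2).tolist())
    for l in('spare0','widejar','stop_top','isolator_tip','claylog','seated0'):
        for r in spot_in(n,l):
            print(n,l,round(r['conf'],2),np.round(r['location']),np.round(pts(n,r['location'],d)[0]))
E
```

```text
{'clock': np.float64(0.0), 'joint_pos': array([-1.279,  0.424,  1.631,  0.   ,  1.089, -0.019]), 'qd': array([ 0.   ,  0.001,  0.001, -0.001, -0.   ,  0.001]), 'joint_efforts': array([ 1.0000e-03, -5.5738e+01, -2.8174e+01,  0.0000e+00,  7.0000e-03,
       -0.0000e+00]), 'eef_pos': array([ 191.023, -594.515,  230.534]), 'eef_rot': array([-3.102, -0.486,  0.   ]), 'contact_force': array([-0.275, -0.62 ,  0.649]), 'moment': array([-0.027, -0.033,  0.006]), 'gripper_force': np.float64(0.0), 'grip_width': np.float64(85.519)}
top 391.83570268672105 [[0.01, -0.99, 0.15, 385.69], [-1.0, -0.01, -0.01, -36.0], [0.01, -0.15, -0.99, 1083.25], [0.0, 0.0, 0.0, 1.0]]
top spare0 0.81 [292. 231.] [469.  42.  62.]
top spare0 0.8 [326. 205.] [539. -46.  63.]
top spare0 0.74 [302. 178.] [613.  16.  59.]
top spare0 0.64 [356. 224.] [ 490. -126.   58.]
top spare0 0.59 [290. 204.] [543.  48.  59.]
top spare0 0.58 [387. 168.] [ 642. -211.   59.]
top spare0 0.51 [325. 243.] [441. -46.  62.]
top spare0 0.51 [386. 239.] [ 451. -205.   58.]
top spare0 0.48 [334. 164.] [650. -67.  61.]
top spare0 0.16 [217. 219.
[... 581 characters left out ...]
 57.]
scene spare0 0.84 [362. 208.] [496.  40.  60.]
scene spare0 0.82 [303. 260.] [682. -60.  55.]
scene spare0 0.8 [363. 232.] [567.  58.  59.]
scene spare0 0.63 [324. 222.] [564. -41.  59.]
scene spare0 0.59 [295. 198.] [ 510. -131.   61.]
scene widejar 0.75 [260. 212.] [ 573. -203.   54.]
scene widejar 0.23 [439. 254.] [580. 243.  52.]
scene stop_top 0.68 [227. 154.] [ 435. -343.   96.]
scene stop_top 0.37 [241. 243.] [ 675. -215.   55.]
scene isolator_tip 0.66 [224. 178.] [ 516. -318.   89.]
scene isolator_tip 0.35 [425. 232.] [550. 199.  84.]
scene claylog 0.63 [282. 234.] [ 598. -139.   20.]
scene seated0 0.66 [422. 231.] [547. 194.  82.]
scene seated0 0.2 [439. 257.] [585. 243.  48.]
```

View pics/top0.png

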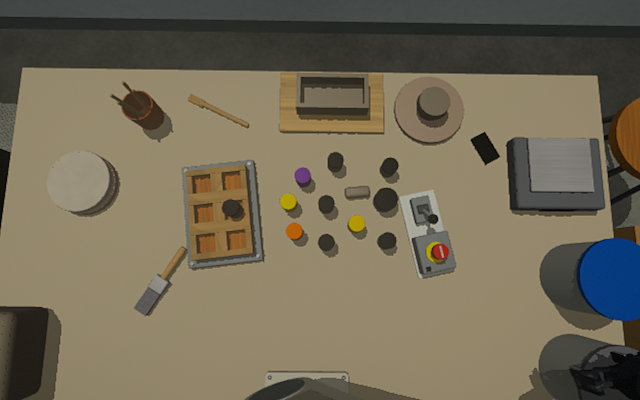

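View pics/scene0.png

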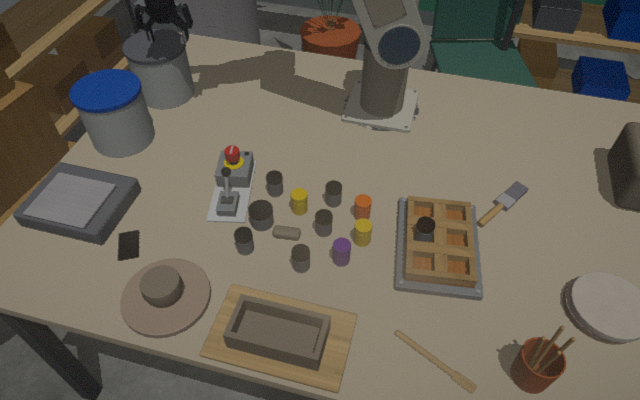

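The top view shows five grey/black-lid spares at (335,162), (390,167), (327,204), (326,242), (387,241). The wide jar is at (386,200). The coloured look-alikes are at (303,176), (289,202), (294,231) and (357,224). One jar is seated at (232,208), the stop is at (440,251) and the lever ball is at (432,218).

```bash
cat >> h.py <<'E'
def tops(cam,im,d,zlo,zhi,box,amin=15,cal=None):
    P=cloud(cam,d,cal); x0,x1,y0,y1=box
    m=(P[...,2]>zlo)&(P[...,2]<zhi)&(P[...,0]>x0)&(P[...,0]<x1)&(P[...,1]>y0)&(P[...,1]<y1)&(d>0)
    n,l,st,ce=cv2.connectedComponentsWithStats(m.astype(np.uint8),connectivity=4); out=[]
    for i in range(1,n):
        if st[i,4]<amin: continue
        q=P[l==i][:,:2].astype(np.float32); (c,r)=cv2.minEnclosingCircle(q)
        out.append(dict(px=ce[i].round(),n=st[i,4],mean=q.mean(0).round(1),c=np.round(c,1),r=round(r,1),z=np.median(P[l==i][:,2]).round(1),rgb=np.median(im[l==i],0),rect=cv2.minAreaRect(q)))
    return out
E
python3 - <<'E'
from h import *
f=np.load('top0.npz');im,d=f['im'],f['d']
def show(t,a,b,box,**k):
    for o in tops('top',im,d,a,b,box,**k): print(t,o['px'],o['n'],o['mean'],o['c'],o['r'],o['z'],o['rgb'],np.round(o['rect'][1]),round(o['rect'][2],1), np.round(o['rect'][0],1))
show('jars',56,68,(380,720,-280,110)); show('wide',51,57,(380,720,-280,110)); show('head',92,104,(380,520,-420,-260),amin=8);show('mid',60,125,(380,620,-420,-260),amin=4);show('seat',85,95,(380,700,120,330))
show('block',46,54,(380,700,120,330));show('base',17,24,(380,700,100,350));show('box',46,54,(350,520,-420,-250));show('foot',15,35,(450,620,-420,-240))
E
```

```text
jars [335. 160.] 203 [662.4 -69.4] [663.  -69.3] 21.8 61.4 [52. 47. 39.] [43. 40.] 0.4 [663.3 -69.1]
jars [390. 165.] 203 [ 649.1 -216.9] [ 649.9 -217.3] 21.9 61.0 [44. 41. 33.] [41. 41.] 87.6 [ 649.  -216.5]
jars [302. 175.] 207 [618.6  18.4] [618.8  18.3] 21.8 61.4 [104.  61. 119.] [42. 40.] 0.3 [618.1  18.8]
jars [287. 201.] 210 [547.7  54.5] [548.1  54.7] 21.5 61.5 [177. 158.   0.] [41. 40.] 2.3 [547.7  54.3]
jars [325. 203.] 209 [543.7 -46. ] [544.1 -45.6] 21.4 61.0 [54. 49. 40.] [40. 40.] 0.8 [543.5 -46.1]
jars [356. 223.] 217 [ 491.6 -126.1] [ 491.9 -126.3] 21.8 61.2 [177. 151.   0.] [40. 43.] 0.6 [ 491.4 -126.7]
jars [293. 231.] 216 [470.   37.8] [470.1  37.7] 21.6 61.2 [180.  96.   8.] [41. 41.] 48.7 [469.9  38. ]
jars [387. 240.] 220 [ 448.3 -207.8] [ 448.9 -207.7] 21.8 61.1 [50. 46. 38.] [42. 42.] 25.9 [ 448.3 -208.2]
jars [325. 242.] 217 [441.8 -46.8] [441.9 -46.7] 21.6 61.5 [55. 50. 41.] [42. 39.] 0.8 [442.3 -47.2]
wide [386. 199.] 355 [ 558.6 -206.4] [ 559.4 -206.4] 30.9 54.1 [48. 44. 36.] [58. 61.] 66.8 [ 559.4 -206.6]
head [428. 218.] 11 [ 504.1 -306.4] [ 503.8 -307.5
[... 646 characters left out ...]
5] 143.1 49.1 [140. 110.  64.] [240. 161.] 7.5 [521.  239.8]
base [231. 226.] 1294 [486.3 208.4] [523.3 235.6] 164.3 19.6 [108. 110. 102.] [279. 200.] 7.4 [520.9 239.2]
base [228. 164.] 73 [657.6 224.6] [653.9 224.7] 32.2 19.3 [112. 113. 106.] [11. 64.] 8.2 [657.7 225.2]
base [196. 168.] 88 [645.5 313.8] [639.8 312.6] 38.0 19.5 [116. 118. 112.] [15. 76.] 11.7 [645.9 313.8]
base [180. 252.] 33 [412.3 343.5] [412.1 341.5] 13.3 19.0 [146. 114.  66.] [14. 24.] 88.8 [412.1 342.7]
box [434. 252.] 966 [ 418.9 -332.1] [ 419.  -334.5] 65.0 49.4 [106. 108. 101.] [99. 91.] 12.7 [ 419.5 -334.6]
foot [420. 209.] 361 [ 537.5 -303.2] [ 536.2 -306.4] 40.1 29.4 [104. 107. 101.] [70. 50.] 12.6 [ 536.  -308.3]
```

```bash
cat >> h.py <<'E'
from scipy.spatial.transform import Rotation as Ro
def go(x,y,z,h=None,s=None):
    "print shift (m, tool axes) and turn (deg) to reach world mm with tool-x heading h deg"
    s=s or state(); R=Ro.from_rotvec(s['eef_rot']).as_matrix(); dl=R.T@(np.array([x,y,z])-s['eef_pos'])/1000
    h0=np.degrees(np.arctan2(R[1,0],R[0,0])); t=0 if h is None else (h0-h+90)%180-90
    print('shift',np.round(dl,4),'turn',round(t,1),'heading',round(h0,1),'t',round(float(s['clock']),1),'F',np.round(s['contact_force'],1),'w',round(float(s['grip_width']),1),'pos',np.round(s['eef_pos'],1))
E
python3 -c "
from h import *
go(419.3,-334.5,112,12.6)"
```

```text
shift [ 0.2969 -0.1783  0.1193] turn 5.2 heading 17.8 t 0.7 F [0.5 0.1 0.4] w 85.4 pos [ 191.2 -595.   231.3]
```

>>> {"fn": "apply_moves", "kwargs": {"plan": [[0.297,-0.178,0.09,5.2],[0.297,-0.178,0.09,5.2],[0.297,-0.178,0.09,5.2],[0.297,-0.178,0.09,5.2],[0.297,-0.178,0.09,5.2],[0.297,-0.178,0.09,5.2],[0.297,-0.178,0.09,5.2],[0.297,-0.178,0.09,5.2],[0.297,-0.178,0.09,5.2],[0.297,-0.178,0.119,5.2],[0.297,-0.178,0.119,5.2],[0.297,-0.178,0.119,5.2],[0.297,-0.178,0.119,5.2],[0.297,-0.178,0.119,5.2]], "jaw": 1, "grip_force": 40}}

```text
clock: 1.87
eef_pos: [419.6, -335.9, 113.5]
eef_rot: [3.122, 0.343, 0.002]
contact_force: [0.7, 0.7, 0.3]
grip_width: 0.3
gripper_force: 0.0
```

```bash
python3 -c "
from h import *
go(419.3,-334.5,90,12.6)"
```

```text
shift [ 0.     -0.0015  0.0235] turn -0.1 heading 12.5 t 1.9 F [0.7 0.7 0.3] w 0.3 pos [ 419.6 -335.9  113.5]
```

>>> {"fn": "apply_moves", "kwargs": {"plan": [[0,-0.001,0.01,0],[0,-0.001,0.016,0],[0,-0.001,0.019,0],[0,-0.001,0.021,0],[0,-0.001,0.023,0],[0,-0.001,0.024,0],[0,-0.001,0.025,0],[0,-0.001,0.025,0]]}}

```text
clock: 2.53
eef_pos: [419.7, -334.6, 89.7]
eef_rot: [3.121, 0.345, 0.001]
contact_force: [-6.4, 1.0, 27.8]
grip_width: 0.1
gripper_force: 13.4
```

>>> {"fn": "apply_moves", "kwargs": {"plan": [[0,-0.001,-0.005,0],[0,-0.001,-0.02,0],[0.05,-0.001,-0.02,0],[0.05,-0.001,-0.02,0],[0.05,-0.001,-0.01,0],[0.05,-0.001,0.02,0],[0.05,-0.001,0.027,0],[0.05,-0.001,0.027,0],[0.05,-0.001,0.027,0]]}}

```text
clock: 3.28
eef_pos: [466.4, -321.4, 59.4]
eef_rot: [-3.121, -0.344, 0.004]
contact_force: [0.3, 0.5, 0.1]
grip_width: 0.0
gripper_force: 0.0
```

```bash
python3 -c "
from h import *
go(419.3+.976*145,-334.5+.218*145,86,12.6)"
```

```text
shift [ 0.0961  0.0025 -0.0269] turn -0.0 heading 12.6 t 3.3 F [0.3 0.5 0.1] w 0.0 pos [ 466.4 -321.4   59.4]
```

>>> {"fn": "apply_moves", "kwargs": {"plan": [[0,0.0025,-0.027,0],[0,0.0025,-0.027,0],[0.015,0.0025,-0.027,0],[0.03,0.0025,-0.027,0],[0.04,0.0025,-0.027,0],[0.05,0.0025,-0.027,0],[0.06,0.0025,-0.027,0],[0.07,0.0025,-0.027,0],[0.078,0.0025,-0.027,0],[0.083,0.0025,-0.027,0],[0.086,0.0025,-0.027,0],[0.087,0.0025,-0.027,0],[0.087,0.0025,-0.027,0]]}}

```text
clock: 4.37
eef_pos: [552.0, -305.2, 86.8]
eef_rot: [-3.122, -0.345, 0.004]
contact_force: [-3.9, -1.5, 0.1]
grip_width: -0.1
gripper_force: 2.1
```

>>> {"fn": "apply_moves", "kwargs": {"plan": [[0.001,0,0,0],[0.002,0,0,0],[0.003,0,0,0],[0.003,0,0,0]]}}

```text
clock: 4.7
eef_pos: [552.4, -305.0, 86.7]
eef_rot: [-3.121, -0.345, 0.011]
contact_force: [-13.9, -4.6, 4.8]
grip_width: -0.1
gripper_force: 7.1
```

>>> {"fn": "apply_moves", "kwargs": {"plan": [[-0.015,0,0,0],[-0.025,0,-0.04,0],[-0.03,0,-0.08,0],[-0.08,-0.04,-0.1,5],[-0.08,-0.118,-0.1,5],[-0.08,-0.118,-0.1,5],[-0.08,-0.118,-0.1,5],[-0.08,-0.118,-0.1,5],[-0.08,-0.118,-0.1,5]], "jaw": 0}}

```text
clock: 5.45
eef_pos: [453.1, -207.0, 188.0]
eef_rot: [3.134, 0.21, 0.003]
contact_force: [1.6, -0.9, -0.6]
grip_width: 85.9
gripper_force: 0.0
```

```bash
cat > look.py <<'E'
from h import *
import sys
im,d=grab_frame('top'); np.savez('topn',im=im,d=d)
for o in tops('top',im,d,56,68,(380,720,-280,110),amin=60):
    print('JAR' if np.ptp(o['rgb'])<30 else 'other',o['c'],o['mean'],o['r'],o['n'])
for o in tops('top',im,d,84,96,(380,700,120,360),amin=60): print('seated',o['c'],o['r'])
for o in tops('top',im,d,88,125,(470,620,-340,-260),amin=20): print('ball',o['mean'],o['z'],o['n'])
E
python3 - <<'E'
import look
from h import *
go(448.7,-207.9,29,7.5)
cv2.imwrite('pics/top1.png',look.im[130:290,220:500,::-1].repeat(2,0).repeat(2,1))
E
```

```text
JAR [663.  -70.4] [662.3 -69.4] 22.2 204
JAR [ 649.7 -217. ] [ 649.4 -216.9] 21.8 199
other [618.9  18.6] [618.4  18.6] 21.7 204
other [547.9  54.6] [547.8  54.5] 22.0 210
JAR [544.3 -45.9] [543.6 -45.9] 21.5 210
other [ 491.9 -126.4] [ 491.7 -126. ] 21.8 215
other [469.9  37.4] [469.7  37.6] 21.8 220
JAR [442.1 -46.7] [441.8 -47. ] 21.7 219
seated [526.1 199.9] 21.7
shift [-0.0051 -0.0007  0.1588] turn 0.1 heading 7.6 t 5.5 F [-0.4 -0.  -0.3] w 85.1 pos [ 453.5 -207.7  187.8]
```

View pics/top1.png

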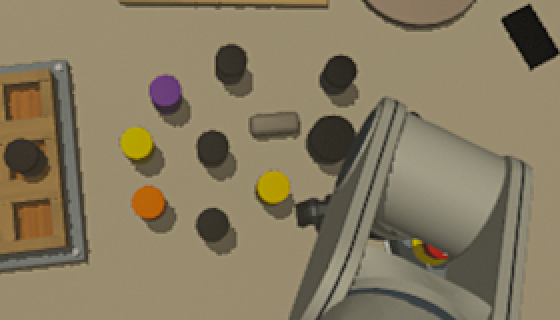

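The arm hides the lever and spare D; everything else is unmoved. Next I pick D.

>>> {"fn": "apply_moves", "kwargs": {"plan": [[-0.005,0,0.04,0],[-0.005,0,0.08,0],[-0.005,0,0.12,0],[-0.005,0,0.15,0],[-0.005,0,0.159,0],[-0.005,0,0.159,0],[-0.005,0,0.159,0]]}}

```text
clock: 6.08
eef_pos: [448.2, -208.5, 28.4]
eef_rot: [3.135, 0.207, -0.0]
contact_force: [1.1, 0.6, 0.3]
grip_width: 85.4
gripper_force: 0.0
```

>>> {"fn": "apply_moves", "kwargs": {"plan": [[0,0,0,0],[0,0,0,0],[0,0,0,0],[0,0,0,0],[0,0,0,0]], "jaw": 1}}

```text
clock: 6.5
eef_pos: [448.5, -208.1, 29.9]
eef_rot: [3.133, 0.208, 0.004]
contact_force: [-1.0, 0.9, 7.9]
grip_width: 42.9
gripper_force: 39.5
```

```bash
python3 -c "
from h import *
go(446.9,189.5,57,7.5)"
```

```text
shift [ 0.0512 -0.3943 -0.0276] turn 0.1 heading 7.6 t 6.5 F [-1.   0.9  7.9] w 42.9 pos [ 448.5 -208.1   29.9]
```

>>> {"fn": "apply_moves", "kwargs": {"plan": [[0,0,-0.03,0],[0,0,-0.07,0],[0,-0.02,-0.11,0],[0.0512,-0.3943,-0.11,0],[0.0512,-0.3943,-0.11,0],[0.0512,-0.3943,-0.11,0],[0.0512,-0.3943,-0.11,0],[0.0512,-0.3943,-0.11,0],[0.0512,-0.3943,-0.11,0],[0.0512,-0.3943,-0.11,0],[0.0512,-0.3943,-0.11,0],[0.0512,-0.3943,-0.11,0],[0.0512,-0.3943,-0.11,0],[0.0512,-0.3943,-0.11,0],[0.0512,-0.3943,-0.11,0],[0.0512,-0.3943,-0.1,0],[0.0512,-0.3943,-0.08,0],[0.0512,-0.3943,-0.08,0],[0.0512,-0.3943,-0.08,0]]}}

```text
clock: 8.08
eef_pos: [445.0, 188.2, 107.3]
eef_rot: [3.134, 0.205, -0.005]
contact_force: [0.3, 0.1, -0.6]
grip_width: 43.3
gripper_force: 41.6
```

```bash
python3 - <<'E'
from h import *
s=state();im,d=grab_frame('wrist');c=calibration('wrist')
go(446.9,189.5,57,7.5)
P=cloud('wrist',d,c); print(np.round(c['pose'],2).tolist())
cv2.imwrite('pics/w1.png',im[...,::-1]);np.savez('w1',im=im,d=d,P=P)
E
python3 look.py
```

```text
shift [ 0.0014 -0.0007  0.051 ] turn -0.0 heading 7.5 t 8.1 F [-0.6 -0.2 -1.4] w 43.2 pos [445.7 188.7 108. ]
[[0.13, -0.94, -0.31, 524.27], [-0.99, -0.12, -0.04, 199.75], [0.0, 0.31, -0.95, 251.05], [0.0, 0.0, 0.0, 1.0]]
JAR [662.4 -69.9] [662.2 -69.5] 21.9 202
JAR [ 649.9 -217.1] [ 649.5 -217. ] 22.0 201
other [618.9  18.3] [618.5  18.5] 21.9 208
other [548.6  54.7] [547.7  54.5] 21.8 208
JAR [544.2 -46.2] [543.9 -46.1] 21.6 207
other [ 491.8 -126.3] [ 491.8 -126. ] 21.8 214
other [469.6  37.9] [469.7  37.7] 21.7 218
JAR [442.1 -46.7] [441.8 -46.9] 21.7 221
seated [525.7 198.9] 21.4
ball [ 572.7 -298.3] 105.4 83
```

View pics/w1.png

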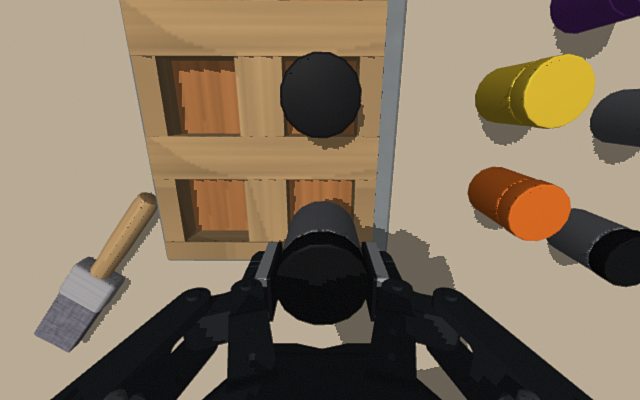

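The jar is held upright between the pads at about (320,260), in line with its pocket at (320,195). The top view has the ball at x=573, which is off.

```bash
python3 - <<'E'
from h import *
P=np.load('w1.npz')['P']
m=(np.abs(P[...,2]-141)<4)&(np.hypot(P[...,0]-446,P[...,1]-189)<35); q=P[m][:,:2].astype(np.float32); print(m.sum(),np.median(P[m][:,2]),cv2.minEnclosingCircle(q))
m=(P[...,2]>47)&(P[...,2]<54)&(np.abs(P[...,0]-521)<160)&(np.abs(P[...,1]-240)<130)
n,l,st,_=cv2.connectedComponentsWithStats(m.astype(np.uint8)); i=1+st[1:,4].argmax()
q=P[l==i]; a=np.radians(7.5); u=(q[:,0]-521)*np.cos(a)+(q[:,1]-239.6)*np.sin(a); v=-(q[:,0]-521)*np.sin(a)+(q[:,1]-239.6)*np.cos(a)
print('u',np.percentile(u,[0.1,99.9]),'v',np.percentile(v,[.1,99.9]))
# hole edges around pocket (1-col, far row): u across holes
for uc,vc in((0,40),(-80,40)):
    s=np.abs(v-vc)<18; s2=np.abs(u-uc)<18
    uu=u[s];vv=v[s2]; print(uc,vc,'u edges',uu[uu<uc].max(),uu[uu>uc].min(),'v edges',vv[vv<vc].max(),vv[vv>vc].min())
E
```

```text
7031 140.64081279459054 ((452.6138916015625, 190.03225708007812), 34.279029846191406)
u [-117.23948851   57.62227198] v [-79.26652256  80.88624802]
0 40 u edges -22.248223072353802 27.260219183816844 v edges 15.962038299892388 64.5541347679992
-80 40 u edges -101.57379647131559 -52.15575904414823 v edges 16.020251921426812 65.16783585005328
```

```bash
python3 - <<'E'
from h import *
f=np.load('w1.npz');P=f['P']
a=np.radians(7.5)
U=(P[...,0]-521)*np.cos(a)+(P[...,1]-239.6)*np.sin(a); V=-(P[...,0]-521)*np.sin(a)+(P[...,1]-239.6)*np.cos(a)
m=(np.abs(P[...,2]-140.6)<2)&(np.abs(V+40)<19)&(np.abs(U+80)<45)
for v0 in range(-56,-22,4):
    k=m&(np.abs(V-v0)<1); print(v0,k.sum(),U[k].min().round(1),U[k].max().round(1))
E
```

```text
-56 248 -94.3 -64.7
-52 315 -98.1 -61.4
-48 343 -100.0 -59.8
-44 360 -101.2 -58.3
-40 328 -101.1 -58.1
-36 361 -101.1 -58.0
-32 337 -99.9 -59.8
-28 308 -98.0 -61.0
-24 241 -95.1 -64.9
```

>>> {"fn": "apply_moves", "kwargs": {"plan": [[0.002,-0.0005,0.01,0],[0.002,-0.0005,0.02,0],[0.002,-0.0005,0.028,0],[0.002,-0.0005,0.036,0],[0.002,-0.0005,0.042,0],[0.002,-0.0005,0.047,0],[0.002,-0.0005,0.05,0],[0.002,-0.0005,0.05,0]]}}

```text
clock: 8.85
eef_pos: [447.8, 190.7, 58.2]
eef_rot: [3.134, 0.209, -0.001]
contact_force: [-0.5, -0.0, -1.8]
grip_width: 42.6
gripper_force: 41.7
```

>>> {"fn": "apply_moves", "kwargs": {"plan": [[0,0,0.001,0],[0,0,0.001,0]]}}

```text
clock: 9.02
eef_pos: [448.0, 190.8, 57.9]
eef_rot: [-3.135, -0.209, -0.0]
contact_force: [-2.8, -0.3, 8.2]
grip_width: 42.6
gripper_force: 42.7
```

>>> {"fn": "apply_moves", "kwargs": {"plan": [[0,0,0,0],[0,0,0,0],[0,0,0,0],[0,0,-0.02,0],[0,0,-0.06,0],[0,0,-0.09,0],[0,0,-0.09,0]], "jaw": 0.3}}

```text
clock: 9.6
eef_pos: [451.2, 192.1, 152.3]
eef_rot: [-3.132, -0.208, -0.013]
contact_force: [1.3, 0.1, 0.2]
grip_width: 59.9
gripper_force: 0.0
```

```bash
python3 look.py; python3 -c "
from h import *
go(442,-46.8,29,7.5)"
```

```text
JAR [662.6 -69.1] [662.1 -69.5] 22.0 204
JAR [ 649.9 -217.1] [ 649.3 -217. ] 22.3 203
other [618.7  18.6] [618.7  18.5] 21.8 206
other [548.3  54.6] [547.7  54.5] 21.9 210
JAR [544.5 -46.2] [543.9 -46. ] 21.6 209
other [ 491.9 -126.5] [ 491.8 -126. ] 22.0 213
other [469.8  37.6] [469.9  37.7] 21.8 218
JAR [442.1 -46.7] [441.7 -46.9] 21.7 220
seated [525.9 199.7] 21.8
seated [438.3 183.8] 16.2
ball [ 572.8 -298.3] 105.8 82
shift [-0.0403  0.2354  0.1206] turn 0.1 heading 7.6 t 9.7 F [ 0.5 -0.   0.6] w 59.7 pos [450.1 191.6 150.2]
```

>>> {"fn": "apply_moves", "kwargs": {"plan": [[-0.04,0.2355,0,0],[-0.04,0.2355,0,0],[-0.04,0.2355,0,0],[-0.04,0.2355,0,0],[-0.04,0.2355,0,0],[-0.04,0.2355,0,0],[-0.04,0.2355,0.03,0],[-0.04,0.2355,0.06,0],[-0.04,0.2355,0.09,0],[-0.04,0.2355,0.11,0],[-0.04,0.2355,0.12,0],[-0.04,0.2355,0.12,0],[-0.04,0.2355,0.12,0]], "jaw": 0.15}}

```text
clock: 10.73
eef_pos: [439.0, -47.9, 26.9]
eef_rot: [-3.134, -0.209, 0.003]
contact_force: [1.0, -0.1, -0.5]
grip_width: 72.4
gripper_force: 0.0
```

>>> {"fn": "apply_moves", "kwargs": {"plan": [[0,0,0,0],[0,0,0,0],[0,0,0,0],[0,0,0,0],[0,0,0,0]], "jaw": 1}}

```text
clock: 11.15
eef_pos: [440.4, -48.0, 28.6]
eef_rot: [3.134, 0.209, 0.004]
contact_force: [-1.6, 1.1, 5.9]
grip_width: 43.0
gripper_force: 40.0
```

```bash
python3 -c "
from h import *
go(437.3,269.7,57,7.5)"
```

```text
shift [ 0.0391 -0.3153 -0.0285] turn 0.1 heading 7.6 t 11.2 F [-1.6  1.1  5.9] w 43.0 pos [440.4 -48.   28.6]
```

>>> {"fn": "apply_moves", "kwargs": {"plan": [[0,0,-0.03,0],[0,0,-0.07,0],[0,-0.02,-0.11,0],[0.038,-0.3153,-0.11,0],[0.038,-0.3153,-0.11,0],[0.038,-0.3153,-0.11,0],[0.038,-0.3153,-0.11,0],[0.038,-0.3153,-0.11,0],[0.038,-0.3153,-0.11,0],[0.038,-0.3153,-0.11,0],[0.038,-0.3153,-0.11,0],[0.038,-0.3153,-0.11,0],[0.038,-0.3153,-0.09,0],[0.038,-0.3153,-0.07,0],[0.038,-0.3153,-0.06,0],[0.038,-0.3153,-0.06,0],[0.038,-0.3153,-0.06,0]]}}

```text
clock: 12.57
eef_pos: [435.2, 268.5, 87.3]
eef_rot: [3.134, 0.207, -0.002]
contact_force: [0.8, 0.4, 0.2]
grip_width: 42.9
gripper_force: 41.6
```

```bash
python3 -c "
from h import *
go(436.1,269.7,57,7.5)"
```

```text
shift [ 0.0011 -0.0011  0.0303] turn 0.0 heading 7.5 t 12.6 F [0.8 0.4 0.2] w 42.9 pos [435.2 268.5  87.3]
```

>>> {"fn": "apply_moves", "kwargs": {"plan": [[0.001,-0.001,0.007,0],[0.001,-0.001,0.014,0],[0.001,-0.001,0.021,0],[0.001,-0.001,0.026,0],[0.001,-0.001,0.03,0],[0.001,-0.001,0.031,0],[0.001,-0.001,0.031,0]]}}

```text
clock: 13.15
eef_pos: [436.0, 270.9, 56.5]
eef_rot: [-3.135, -0.209, 0.001]
contact_force: [-3.0, 0.9, 5.1]
grip_width: 42.8
gripper_force: 42.3
```

>>> {"fn": "apply_moves", "kwargs": {"plan": [[0,0,0,0],[0,0,0,0],[0,0,0,0],[0,0,-0.02,0],[0,0,-0.06,0],[0,0,-0.09,0],[0,0,-0.09,0]], "jaw": 0.3}}

```text
clock: 13.73
eef_pos: [439.3, 272.5, 151.5]
eef_rot: [-3.131, -0.208, -0.013]
contact_force: [0.5, 1.1, 0.9]
grip_width: 59.5
gripper_force: 0.0
```

```bash
python3 look.py; python3 -c "
from h import *
go(545.2,-46.2,29,7.5)"
```

```text
JAR [662.9 -69.5] [662.6 -69.5] 21.5 200
JAR [ 650.2 -217.2] [ 649.2 -216.8] 22.3 205
other [618.9  18.4] [619.   18.5] 21.6 202
other [548.4  54.6] [547.7  54.4] 21.8 210
JAR [544.2 -46. ] [543.8 -45.9] 21.6 210
other [ 492.  -126.5] [ 491.7 -126.2] 21.9 217
other [469.9  37.8] [469.9  37.6] 21.7 217
seated [526.3 199.9] 22.2
seated [447.4 190.8] 21.9
seated [430.1 270.1] 20.3
ball [ 572.8 -298.4] 105.3 83
shift [0.0632 0.3297 0.1199] turn 0.1 heading 7.6 t 13.8 F [-0.6 -0.5 -0.4] w 60.2 pos [438.3 271.9 149.3]
```

>>> {"fn": "apply_moves", "kwargs": {"plan": [[0.063,0.33,0,0],[0.063,0.33,0,0],[0.063,0.33,0,0],[0.063,0.33,0,0],[0.063,0.33,0,0],[0.063,0.33,0,0],[0.063,0.33,0,0],[0.063,0.33,0,0],[0.063,0.33,0.01,0],[0.063,0.33,0.05,0],[0.063,0.33,0.09,0],[0.063,0.33,0.115,0],[0.063,0.33,0.12,0],[0.063,0.33,0.12,0],[0.063,0.33,0.12,0]], "jaw": 0.15}}

```text
clock: 15.03
eef_pos: [542.5, -47.9, 26.5]
eef_rot: [-3.135, -0.209, 0.001]
contact_force: [0.2, -0.4, 0.2]
grip_width: 72.7
gripper_force: 0.0
```

>>> {"fn": "apply_moves", "kwargs": {"plan": [[0,0,0,0],[0,0,0,0],[0,0,0,0],[0,0,0,0],[0,0,0,0]], "jaw": 1}}

```text
clock: 15.45
eef_pos: [543.6, -48.0, 28.2]
eef_rot: [3.134, 0.209, 0.005]
contact_force: [0.3, 0.9, 5.4]
grip_width: 43.0
gripper_force: 40.0
```

```bash
python3 -c "
from h import *
go(516.6,280.1,57,7.5)"
```

```text
shift [ 0.0168 -0.3288 -0.029 ] turn 0.1 heading 7.6 t 15.4 F [0.3 0.9 5.4] w 43.0 pos [543.6 -48.   28.2]
```

>>> {"fn": "apply_moves", "kwargs": {"plan": [[0,0,-0.03,0],[0,0,-0.07,0],[0,-0.02,-0.11,0],[0.016,-0.3288,-0.11,0],[0.016,-0.3288,-0.11,0],[0.016,-0.3288,-0.11,0],[0.016,-0.3288,-0.11,0],[0.016,-0.3288,-0.11,0],[0.016,-0.3288,-0.11,0],[0.016,-0.3288,-0.11,0],[0.016,-0.3288,-0.11,0],[0.016,-0.3288,-0.11,0],[0.016,-0.3288,-0.11,0],[0.016,-0.3288,-0.09,0],[0.016,-0.3288,-0.07,0],[0.016,-0.3288,-0.06,0],[0.016,-0.3288,-0.06,0],[0.016,-0.3288,-0.06,0]]}}

```text
clock: 16.95
eef_pos: [514.6, 278.9, 86.3]
eef_rot: [3.134, 0.206, -0.002]
contact_force: [0.3, 0.9, -1.0]
grip_width: 42.8
gripper_force: 41.2
```

```bash
python3 -c "
from h import *
go(515.9,280.1,57,7.5)"
```

```text
shift [ 0.0014 -0.0011  0.0293] turn 0.0 heading 7.5 t 16.9 F [ 0.3  0.9 -1. ] w 42.8 pos [514.6 278.9  86.3]
```

>>> {"fn": "apply_moves", "kwargs": {"plan": [[0.001,-0.001,0.007,0],[0.001,-0.001,0.014,0],[0.001,-0.001,0.021,0],[0.001,-0.001,0.026,0],[0.001,-0.001,0.029,0],[0.001,-0.001,0.03,0],[0.001,-0.001,0.03,0]]}}

```text
clock: 17.53
eef_pos: [515.3, 281.0, 56.3]
eef_rot: [3.134, 0.209, -0.001]
contact_force: [-0.4, -0.7, -0.0]
grip_width: 43.0
gripper_force: 41.4
```

>>> {"fn": "apply_moves", "kwargs": {"plan": [[0,0,0,0],[0,0,0,0],[0,0,0,0],[0,0,-0.02,0],[0,0,-0.06,0],[0,0,-0.09,0],[0,0,-0.09,0]], "jaw": 0.3}}

```text
clock: 18.12
eef_pos: [519.0, 282.9, 152.3]
eef_rot: [-3.131, -0.208, -0.014]
contact_force: [1.4, 0.6, -0.7]
grip_width: 59.9
gripper_force: 0.0
```

```bash
python3 look.py; python3 -c "
from h import *
go(663,-69,29,7.5)"
```

```text
JAR [662.9 -69.7] [662.5 -69.4] 21.9 199
JAR [ 649.9 -217.3] [ 649.6 -217. ] 21.6 202
other [619.2  18.6] [618.5  18.6] 21.8 207
other [547.9  54.9] [547.8  54.5] 21.7 210
other [ 491.9 -126.6] [ 491.7 -126.1] 21.8 215
other [470.2  37.5] [469.8  37.7] 21.7 220
seated [525.6 199.5] 21.7
seated [516.  281.4] 22.1
seated [446.9 190.4] 22.0
seated [436.9 270.9] 22.2
ball [ 572.7 -298.2] 105.6 83
shift [0.0966 0.3677 0.1206] turn 0.1 heading 7.6 t 18.2 F [ 0.1  0.4 -0.2] w 59.6 pos [517.8 282.3 149.8]
```

>>> {"fn": "apply_moves", "kwargs": {"plan": [[0.098,0.367,0,0],[0.098,0.367,0,0],[0.098,0.367,0,0],[0.098,0.367,0,0],[0.098,0.367,0,0],[0.098,0.367,0,0],[0.098,0.367,0,0],[0.098,0.367,0,0],[0.098,0.367,0,0],[0.098,0.367,0.01,0],[0.098,0.367,0.05,0],[0.098,0.367,0.09,0],[0.098,0.367,0.113,0],[0.098,0.367,0.118,0],[0.098,0.367,0.118,0],[0.098,0.367,0.118,0]], "jaw": 0.15}}

```text
clock: 19.5
eef_pos: [661.6, -69.4, 28.6]
eef_rot: [3.135, 0.209, 0.0]
contact_force: [0.2, 0.0, 0.7]
grip_width: 72.8
gripper_force: 0.0
```

>>> {"fn": "apply_moves", "kwargs": {"plan": [[0,0,0,0],[0,0,0,0],[0,0,0,0],[0,0,0,0],[0,0,0,0]], "jaw": 1}}

```text
clock: 19.92
eef_pos: [662.7, -69.7, 30.5]
eef_rot: [3.134, 0.208, 0.005]
contact_force: [-0.7, 1.6, 7.4]
grip_width: 43.0
gripper_force: 40.3
```

```bash
python3 -c "
from h import *
go(595.7,290.8,57,7.5)"
```

```text
shift [-0.0186 -0.3662 -0.0268] turn 0.1 heading 7.6 t 19.9 F [-0.7  1.6  7.4] w 43.0 pos [662.7 -69.7  30.5]
```

>>> {"fn": "apply_moves", "kwargs": {"plan": [[0,0,-0.03,0],[0,0,-0.07,0],[0,-0.02,-0.11,0],[-0.0186,-0.366,-0.11,0],[-0.0186,-0.366,-0.11,0],[-0.0186,-0.366,-0.11,0],[-0.0186,-0.366,-0.11,0],[-0.0186,-0.366,-0.11,0],[-0.0186,-0.366,-0.11,0],[-0.0186,-0.366,-0.11,0],[-0.0186,-0.366,-0.11,0],[-0.0186,-0.366,-0.11,0],[-0.0186,-0.366,-0.11,0],[-0.0186,-0.366,-0.11,0],[-0.0186,-0.366,-0.09,0],[-0.0186,-0.366,-0.07,0],[-0.0186,-0.366,-0.06,0],[-0.0186,-0.366,-0.06,0],[-0.0186,-0.366,-0.06,0]]}}

```text
clock: 21.5
eef_pos: [594.5, 289.2, 88.1]
eef_rot: [3.134, 0.206, -0.002]
contact_force: [-0.2, -0.7, -0.7]
grip_width: 43.1
gripper_force: 41.3
```

```bash
python3 -c "
from h import *
go(595.7,290.8,58,7.5)"
```

```text
shift [ 0.0015 -0.0014  0.0301] turn 0.0 heading 7.5 t 21.5 F [-0.2 -0.7 -0.7] w 43.1 pos [594.5 289.2  88.1]
```

>>> {"fn": "apply_moves", "kwargs": {"plan": [[0.001,-0.001,0.007,0],[0.001,-0.001,0.014,0],[0.001,-0.001,0.021,0],[0.001,-0.001,0.026,0],[0.001,-0.001,0.029,0],[0.001,-0.001,0.03,0],[0.001,-0.001,0.03,0]]}}

```text
clock: 22.08
eef_pos: [595.0, 291.6, 58.6]
eef_rot: [3.134, 0.209, -0.001]
contact_force: [-2.3, -1.3, 4.0]
grip_width: 42.9
gripper_force: 41.8
```

>>> {"fn": "apply_moves", "kwargs": {"plan": [[0,0,0,0],[0,0,0,0],[0,0,0,0],[0,0,-0.02,0],[0,0,-0.06,0],[0,0,-0.09,0],[0,0,-0.09,0]], "jaw": 0.3}}

```text
clock: 22.67
eef_pos: [599.0, 293.6, 155.1]
eef_rot: [-3.131, -0.208, -0.016]
contact_force: [0.2, 1.4, 0.4]
grip_width: 60.1
gripper_force: 0.0
```

```bash
python3 look.py; python3 -c "
from h import *
go(650,-217,29,7.5)"
```

```text
JAR [ 649.9 -217.6] [ 649.1 -216.8] 22.1 208
other [619.1  18.4] [618.5  18.7] 21.7 205
other [548.   54.8] [547.6  54.6] 21.4 210
other [ 492.1 -126.4] [ 491.6 -126.2] 21.8 214
other [470.   37.5] [469.7  37.8] 21.6 219
seated [594.5 291.5] 21.6
seated [526.6 199.8] 22.5
seated [516.2 281.6] 22.2
seated [447.1 190.6] 22.3
seated [437.3 270.8] 21.7
ball [ 572.7 -298.2] 105.3 83
shift [-0.0166  0.5127  0.122 ] turn 0.1 heading 7.6 t 22.7 F [ 0.4  0.  -0.1] w 60.1 pos [597.7 292.9 152.3]
```

>>> {"fn": "apply_moves", "kwargs": {"plan": [[-0.015,0.512,0,0],[-0.015,0.512,0,0],[-0.015,0.512,0,0],[-0.015,0.512,0,0],[-0.015,0.512,0,0],[-0.015,0.512,0,0],[-0.015,0.512,0,0],[-0.015,0.512,0,0],[-0.015,0.512,0,0],[-0.015,0.512,0,0],[-0.015,0.512,0,0],[-0.015,0.512,0,0],[-0.015,0.512,0.01,0],[-0.015,0.512,0.05,0],[-0.015,0.512,0.09,0],[-0.015,0.512,0.115,0],[-0.015,0.512,0.12,0],[-0.015,0.512,0.12,0],[-0.015,0.512,0.12,0]], "jaw": 0.15}}

```text
clock: 24.3
eef_pos: [648.6, -217.5, 28.6]
eef_rot: [3.135, 0.209, 0.0]
contact_force: [1.3, 0.2, 1.0]
grip_width: 72.7
gripper_force: 0.0
```

>>> {"fn": "apply_moves", "kwargs": {"plan": [[0,0,0,0],[0,0,0,0],[0,0,0,0],[0,0,0,0],[0,0,0,0]], "jaw": 1}}

```text
clock: 24.72
eef_pos: [649.6, -218.1, 30.6]
eef_rot: [3.133, 0.208, 0.005]
contact_force: [-1.3, 0.3, 7.5]
grip_width: 43.1
gripper_force: 40.4
```

```bash
python3 -c "
from h import *
go(606,211,58,7.5)"
```

```text
shift [ 0.0136 -0.431  -0.0279] turn 0.1 heading 7.6 t 24.7 F [-1.3  0.3  7.5] w 43.1 pos [ 649.6 -218.1   30.6]
```

>>> {"fn": "apply_moves", "kwargs": {"plan": [[0,0,-0.03,0],[0,0,-0.07,0],[0,-0.02,-0.11,0],[0.0136,-0.431,-0.11,0],[0.0136,-0.431,-0.11,0],[0.0136,-0.431,-0.11,0],[0.0136,-0.431,-0.11,0],[0.0136,-0.431,-0.11,0],[0.0136,-0.431,-0.11,0],[0.0136,-0.431,-0.11,0],[0.0136,-0.431,-0.11,0],[0.0136,-0.431,-0.11,0],[0.0136,-0.431,-0.11,0],[0.0136,-0.431,-0.11,0],[0.0136,-0.431,-0.11,0],[0.0136,-0.431,-0.09,0],[0.0136,-0.431,-0.07,0],[0.0136,-0.431,-0.06,0],[0.0136,-0.431,-0.06,0],[0.0136,-0.431,-0.06,0]]}}

```text
clock: 26.38
eef_pos: [604.5, 210.2, 88.1]
eef_rot: [3.134, 0.207, -0.002]
contact_force: [0.9, 0.1, -1.8]
grip_width: 42.9
gripper_force: 41.5
```

```bash
python3 -c "
from h import *
go(606,211,58,7.5)"
```

```text
shift [ 0.0016 -0.0006  0.0301] turn 0.0 heading 7.5 t 26.4 F [ 0.9  0.1 -1.8] w 42.9 pos [604.5 210.2  88.1]
```

>>> {"fn": "apply_moves", "kwargs": {"plan": [[0.001,0,0.007,0],[0.001,0,0.014,0],[0.001,0,0.021,0],[0.001,0,0.026,0],[0.001,0,0.029,0],[0.001,0,0.03,0],[0.001,0,0.03,0]]}}

```text
clock: 26.97
eef_pos: [605.2, 211.3, 58.7]
eef_rot: [3.134, 0.209, -0.001]
contact_force: [-3.4, -1.5, 4.8]
grip_width: 42.7
gripper_force: 42.2
```

>>> {"fn": "apply_moves", "kwargs": {"plan": [[0,0,0,0],[0,0,0,0],[0,0,0,0],[0,0,-0.02,0],[0,0,-0.06,0],[0,0,-0.09,0],[-0.05,0.1,-0.09,0],[-0.1,0.2,-0.09,0],[-0.1,0.2,-0.09,0],[-0.1,0.2,-0.09,0],[-0.1,0.2,-0.09,0],[-0.1,0.2,-0.09,0]], "jaw": 0.3}}

```text
clock: 27.97
eef_pos: [530.7, -3.7, 148.2]
eef_rot: [3.134, 0.205, -0.002]
contact_force: [0.1, -0.1, -0.1]
grip_width: 59.6
gripper_force: 0.0
```

```bash
python3 - <<'E'
import look
from h import *
cv2.imwrite('pics/top2.png',look.im[130:290,170:480,::-1].repeat(2,0).repeat(2,1))
d='lever dir'
go(536.2+.976*78,-308.3+.218*78,150,12.6)
E
```

```text
other [ 491.8 -126.5] [ 491.7 -126. ] 21.8 218
seated [604.4 211.8] 22.3
seated [594.6 291.1] 22.0
seated [526.2 199.7] 22.0
seated [516.1 281.2] 21.8
seated [447.5 190.9] 22.1
seated [437.1 270.9] 21.9
ball [ 572.7 -298.3] 105.7 81
shift [ 0.0439  0.2951 -0.0016] turn -5.2 heading 7.4 t 28.0 F [-1.5 -1.6  0.3] w 59.4 pos [530.7  -4.3 148.2]
```

View pics/top2.png

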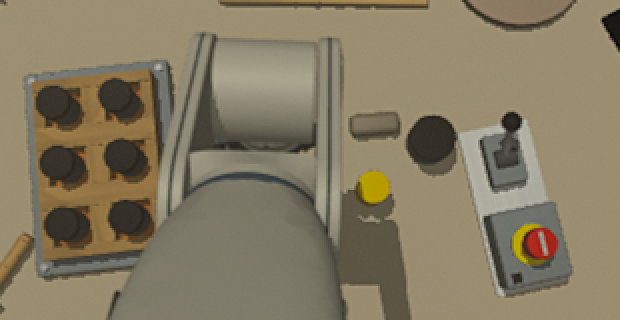

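All six pockets hold a jar, with tops at 90 mm. The lever leans away from the button, ball at crop (511,122), and the white line on the head is visible at (543,243).

>>> {"fn": "apply_moves", "kwargs": {"plan": [[0.044,0.295,0,-5.2],[0.044,0.295,0,-5.2],[0.044,0.295,0,-5.2],[0.044,0.295,0,-5.2],[0.044,0.295,0,-5.2],[0.044,0.295,0,-5.2],[0.044,0.295,0,-5.2],[0.044,0.295,0,-5.2],[0.044,0.295,0.02,-5.2],[0.044,0.295,0.05,-5.2],[0.044,0.295,0.062,-5.2],[0.044,0.295,0.062,-5.2],[0.044,0.295,0.062,-5.2]], "jaw": 1}}

```text
clock: 29.1
eef_pos: [615.4, -285.8, 85.8]
eef_rot: [-3.121, -0.351, 0.002]
contact_force: [0.6, -0.0, 0.5]
grip_width: -0.0
gripper_force: 0.0
```

```bash
python3 -c "
from h import *
go(536.2-.976*14.4,-308.3-.218*14.4,86,12.6)"
```

```text
shift [-0.0966  0.0042 -0.0001] turn 0.2 heading 12.8 t 29.1 F [ 0.6 -0.   0.5] w -0.0 pos [ 615.4 -285.8   85.8]
```

>>> {"fn": "apply_moves", "kwargs": {"plan": [[-0.012,0.004,0,0.2],[-0.024,0.004,0,0.2],[-0.036,0.004,0,0.2],[-0.048,0.004,0,0.2],[-0.058,0.004,0,0.2],[-0.068,0.004,0,0.2],[-0.078,0.004,0,0.2],[-0.086,0.004,0,0.2],[-0.092,0.004,0,0.2],[-0.096,0.004,0,0.2],[-0.097,0.004,0,0.2],[-0.097,0.004,0,0.2]]}}

```text
clock: 30.1
eef_pos: [523.2, -311.7, 86.2]
eef_rot: [3.123, 0.344, 0.005]
contact_force: [6.6, 2.8, -3.5]
grip_width: -0.2
gripper_force: 3.7
```

>>> {"fn": "apply_moves", "kwargs": {"plan": [[-0.001,0,0,0],[-0.002,0,0,0],[-0.002,0,0,0]]}}

```text
clock: 30.35
eef_pos: [523.0, -311.8, 86.3]
eef_rot: [3.122, 0.344, 0.009]
contact_force: [13.9, 5.5, -7.0]
grip_width: 0.1
gripper_force: 7.1
```

>>> {"fn": "apply_moves", "kwargs": {"plan": [[0.012,0,0,0],[0.025,0,-0.03,0],[0.025,0,-0.07,0],[-0.02,0,-0.08,0],[-0.06,0,-0.08,0],[-0.104,0,-0.08,0],[-0.104,0,-0.08,0],[-0.104,0,-0.08,0]], "jaw": 0.25}}

```text
clock: 31.02
eef_pos: [416.3, -335.5, 166.5]
eef_rot: [-3.122, -0.341, 0.002]
contact_force: [0.4, -0.6, 0.7]
grip_width: 64.1
gripper_force: 0.0
```

```bash
python3 -c "
from h import *
import look
print(state()['joint_pos'].round(2))
go(419.3,-334.5,68,12.6)"
```

```text
other [619.1  18. ] [618.6  18.3] 21.9 205
other [547.9  54.7] [547.7  54.5] 21.5 211
other [ 492.1 -126.3] [ 491.6 -126. ] 21.7 215
other [470.1  37.6] [469.7  37.7] 21.7 220
seated [605.3 211.4] 21.9
seated [594.8 291.7] 22.0
seated [525.5 199.8] 22.0
seated [516.  280.9] 22.0
seated [447.4 190.7] 22.0
seated [437.7 270.5] 22.2
ball [ 498.5 -315.3] 105.2 82
[-0.7   0.38  1.88 -0.    0.88  0.65]
shift [ 0.0014 -0.0009  0.0986] turn -0.1 heading 12.5 t 31.1 F [0.6 0.1 0.8] w 63.8 pos [ 418.1 -335.7  166.6]
```

>>> {"fn": "apply_moves", "kwargs": {"plan": [[0.001,-0.001,0.03,0],[0.001,-0.001,0.06,0],[0.001,-0.001,0.08,0],[0.001,-0.001,0.092,0],[0.001,-0.001,0.096,0],[0.001,-0.001,0.096,0],[0.001,-0.001,0.096,0]]}}

```text
clock: 31.65
eef_pos: [420.2, -334.3, 70.9]
eef_rot: [3.122, 0.346, 0.001]
contact_force: [-0.1, -0.6, 0.6]
grip_width: 64.0
gripper_force: 0.0
```

>>> {"fn": "apply_moves", "kwargs": {"plan": [[0,0,0,0],[0,0,0,0],[0,0,0,0],[0,0,0,0]], "jaw": 1, "grip_force": 35}}

```text
clock: 31.98
eef_pos: [420.3, -335.4, 71.7]
eef_rot: [3.12, 0.344, 0.004]
contact_force: [0.4, -5.7, 3.2]
grip_width: 38.9
gripper_force: 36.3
```

>>> {"fn": "apply_moves", "kwargs": {"plan": [[0,0,0,6],[0,0,0,12],[0,0,0,18],[0,0,0,24],[0,0,0,30],[0,0,0,36],[0,0,0,42],[0,0,0,48],[0,0,0,54],[0,0,0,60],[0,0,0,66],[0,0,0,70],[0,0,0,74],[0,0,0,77],[0,0,0,77]]}}

```text
clock: 33.23
eef_pos: [420.7, -335.0, 71.4]
eef_rot: [2.657, -1.677, 0.006]
contact_force: [3.5, -2.5, 2.9]
grip_width: 39.0
gripper_force: 36.4
```

```bash
python3 -c "
from h import *
s=state();print(s['joint_pos'].round(2),s['moment'].round(3),s['joint_efforts'].round(2)); go(419,-334,71)"
```

```text
[-0.69  0.54  1.92  0.    0.68  2.  ] [-0.308 -0.783 -0.052] [ -0.2  -49.48 -14.02  -0.24   1.29   0.73]
shift [-0.0016  0.0011  0.0004] turn 0 heading -64.5 t 33.2 F [ 3.5 -2.5  2.9] w 39.0 pos [ 420.7 -335.    71.4]
```

>>> {"fn": "apply_moves", "kwargs": {"plan": [[0,0,0,3],[0,0,0,6],[0,0,0,9],[0,0,0,12],[0,0,0,12]]}}

```text
clock: 33.65
eef_pos: [420.3, -334.0, 71.0]
eef_rot: [-2.47, 1.941, -0.003]
contact_force: [5.6, 1.6, 2.6]
grip_width: 38.7
gripper_force: 36.2
```

```bash
python3 -c "
from h import *
s=state();print(s['joint_pos'].round(2),s['moment'].round(3),s['joint_efforts'].round(2)); go(419,-334,71)"
```

```text
[-0.69  0.54  1.92  0.    0.69  2.21] [ 0.358 -0.878  0.92 ] [ -3.37 -49.93 -15.09  -0.19   0.81   1.59]
shift [-0.0004  0.0013 -0.    ] turn 0 heading -76.3 t 33.6 F [5.6 1.6 2.6] w 38.7 pos [ 420.3 -334.    71. ]
```

>>> {"fn": "apply_moves", "kwargs": {"plan": [[0,0,0,3],[0,0,0,5],[0,0,0,5]]}}

```text
clock: 33.9
eef_pos: [420.1, -332.7, 70.7]
eef_rot: [-2.383, 2.045, 0.0]
contact_force: [7.2, 7.3, 4.0]
grip_width: 39.1
gripper_force: 36.1
```

>>> {"fn": "apply_moves", "kwargs": {"plan": [[0,0,0,0],[0,0,0,0],[0,0,0,0],[0,0,-0.02,0],[0,0,-0.06,0],[0,0,-0.1,0],[0,0,-0.14,0],[-0.05,-0.12,-0.14,0],[-0.05,-0.12,-0.14,0],[-0.05,-0.12,-0.14,0],[-0.05,-0.12,-0.14,0],[-0.05,-0.12,-0.14,0]], "jaw": 0.3}}

```text
clock: 34.9
eef_pos: [531.8, -265.3, 210.1]
eef_rot: [-2.385, 2.044, 0.0]
contact_force: [-1.2, 0.3, -0.0]
grip_width: 59.7
gripper_force: 0.0
```

```bash
python3 - <<'E'
import look
from h import *
go(419,-334,200)
im,d=grab_frame('scene')
a=cv2.resize(look.im[200:280,390:490,::-1],None,fx=4,fy=4); b=cv2.resize(im[120:250,180:300,::-1],None,fx=3,fy=3)
cv2.imwrite('pics/f.png',np.hstack([cv2.copyMakeBorder(a,0,70,0,0,0),b]) if a.shape[0]==320 else a)
E
```

```text
other [619.4  18.5] [618.6  18.4] 21.8 204
other [548.4  54.7] [547.6  54.4] 21.7 210
other [ 491.7 -126.4] [ 491.6 -126. ] 21.8 219
other [470.   37.5] [469.7  37.6] 21.8 221
seated [605.5 211.4] 22.2
seated [594.7 291.7] 22.5
seated [525.5 199.4] 22.0
seated [515.9 281.4] 22.0
seated [447.5 190.8] 22.0
seated [436.9 271.1] 22.3
shift [0.0504 0.1202 0.0099] turn 0 heading -81.3 t 35.0 F [ 0.4  0.2 -0.1] w 59.7 pos [ 530.2 -266.   209.8]
```

View pics/f.png

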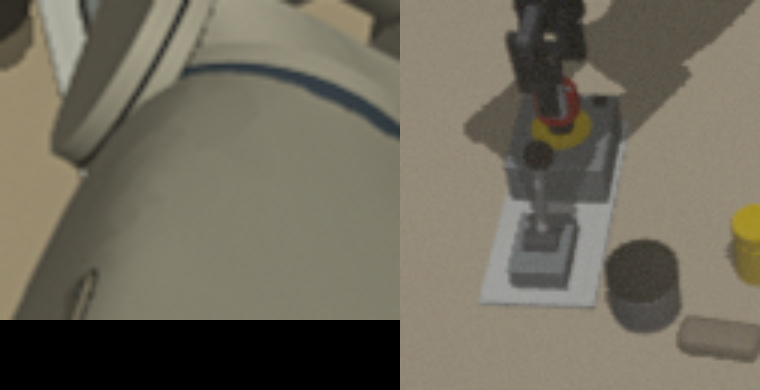

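>>> {"fn": "apply_moves", "kwargs": {"plan": [[-0.3,0,0,0],[-0.3,0,0,0],[-0.3,0,0,0],[-0.3,0,0,0],[-0.3,0,0,0],[-0.3,0,0,0],[-0.3,0,0,0],[-0.3,0,0,0],[-0.3,0,0,0]]}}

```text
clock: 35.75
eef_pos: [443.4, -121.5, 195.0]
eef_rot: [-2.378, 1.943, 0.031]
contact_force: [-0.2, -1.0, -0.1]
grip_width: 59.6
gripper_force: 0.0
```

```bash
python3 - <<'E'
import look
from h import *
z=np.load('top0.npz')['im']
f=lambda i:cv2.resize(i[195:275,395:470,::-1],None,fx=5,fy=5)
cv2.imwrite('pics/g.png',np.hstack([f(z),f(look.im)]))
for i,d in ((z,np.load('top0.npz')['d']),(look.im,look.d)):
    P=cloud('top',d); m=(np.abs(P[...,2]-97)<6)&(np.hypot(P[...,0]-419.3,P[...,1]+334.5)<17)&(i[...,1]>90)
    q=P[m][:,:2]; w=np.linalg.svd(q-q.mean(0))[2][0]; print(m.sum(),np.degrees(np.arctan2(w[1],w[0]))%180, P[np.hypot(P[...,0]-419.3,P[...,1]+334.5)<12][:,2].mean())
E
```

```text
other [619.5  19. ] [618.7  18.6] 22.1 205
other [548.   54.5] [547.7  54.4] 21.7 208
other [469.8  37.6] [469.8  37.7] 21.7 220
seated [604.8 211. ] 22.0
seated [594.5 291.3] 22.0
seated [525.8 199.4] 21.8
seated [516.4 281.4] 22.2
seated [447.4 190.8] 21.9
seated [437.5 270.8] 22.0
31 13.029778160312759 97.48841583623418
20 162.23117203841977 97.61181371632041
```

View pics/g.png

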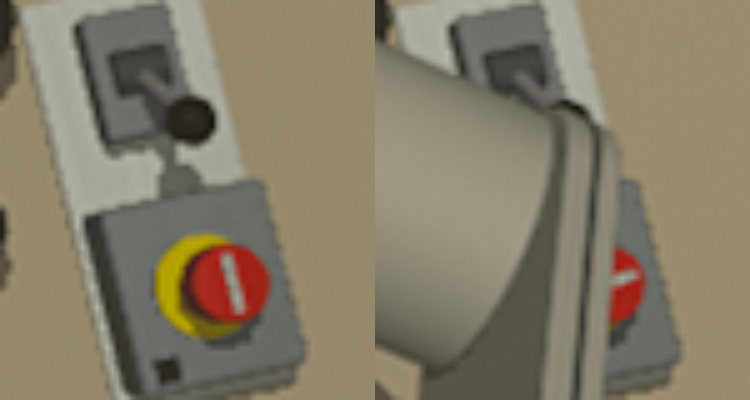

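The arm still covers part of the head, and joint 6 is near its limit. I'll turn the tool back while clearing away.

>>> {"fn": "apply_moves", "kwargs": {"plan": [[0,0,0,-7],[0,0,0,-14],[0,0,0,-21],[-0.03,0,0,-28],[-0.06,0,0,-35],[-0.09,0,0,-42],[-0.12,0,0,-49],[-0.15,0,0,-56],[-0.15,0,0,-63],[-0.15,0,0,-70],[-0.15,0,0,-70]]}}

```text
clock: 36.72
eef_pos: [414.9, 25.6, 204.3]
eef_rot: [-3.065, 0.218, -0.039]
contact_force: [0.4, 0.6, -0.2]
grip_width: 59.7
gripper_force: 0.0
```

```bash
python3 - <<'E'
import look
from h import *
z=np.load('top0.npz')['im']
f=lambda i:cv2.resize(i[195:275,395:470,::-1],None,fx=5,fy=5)
cv2.imwrite('pics/k.png',np.hstack([f(z),f(look.im)]))
for i,d in ((z,np.load('top0.npz')['d']),(look.im,look.d)):
    P=cloud('top',d); m=(np.abs(P[...,2]-97)<6)&(np.hypot(P[...,0]-419.3,P[...,1]+334.5)<17)&(i[...,1]>90)
    q=P[m][:,:2]; w=np.linalg.svd(q-q.mean(0))[2][0]; print(m.sum(),np.degrees(np.arctan2(w[1],w[0]))%180)
    for o in tops('top',i,d,60,125,(470,620,-340,-260),amin=20): print('ball',o['mean'],o['z'],o['n'])
E
```

```text
other [619.2  18.3] [618.7  18.4] 21.9 206
other [548.2  55. ] [547.7  54.6] 21.7 210
other [ 491.9 -126.2] [ 491.5 -126.1] 21.8 217
seated [605.5 211.5] 22.0
seated [594.6 290.9] 21.8
seated [525.4 200. ] 22.1
seated [516.1 281. ] 21.7
seated [447.5 191. ] 22.0
seated [437.5 270.9] 21.9
ball [ 498.5 -315.3] 105.9 82
31 13.029778160312759
ball [ 503.2 -314.2] 105.4 99
28 110.72929707324518
ball [ 501.1 -314.7] 104.7 98
```

View pics/k.png

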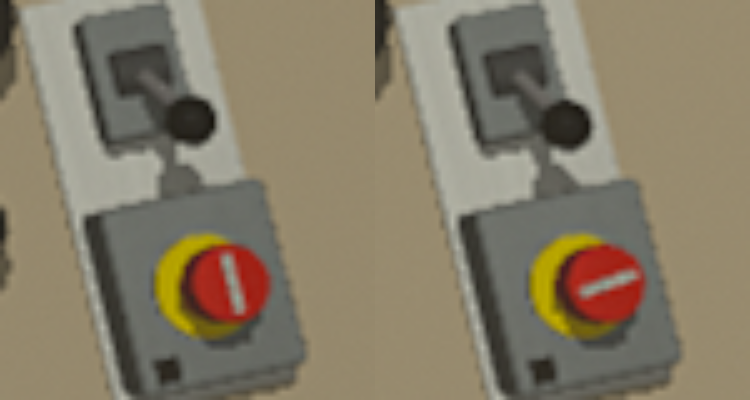

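The white line has turned 82° clockwise, which puts the head at its end stop. The lever is fully on, and all six jars are seated.

```bash
python3 -c "
from cell import *
print(hand_in())"
```

```text
the job is handed in; nothing more can be done
None
```

The glaze shaker job is done in the order asked and handed in at about 37 s: stop pressed to its end, lever thrown to off, all five empty pockets filled, lever thrown back to on, and the red head then twisted clockwise to its end.

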